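# Confirm the picks at three stores bins, biggest first

## Task

Confirm the picks on the stores bench: with the fingertips, press the raised half (the half away from the bin) of the black rectangular paddle in front of each bin fully down until it stops, first at the large bin, then at the middle-sized bin, last at the small bin. Each paddle stays rocked over; do not press the small round keys beside them, and leave the loose things where they stand, picking nothing up.

Things in the scene. Friction and masses are not known exactly. Their poses are not given: they have to be found in the camera images.
- bay_large: The LARGE bin's bay (bin 240 mm deep, 180 wide, 100 high, holding ball bearings), fixed. Before the bin a grey block 90 (x) by 130 (y) by 30 mm high. Origin: centre of the block's underside, on the bench; +x points to the bin, whose front wall is at x = 55 mm. On the block: black paddle centred at y = -26 mm, small round key at y = +41 mm. Bays swap places.
- paddle_large (a joint): Confirm paddle of the large bin: rocking plate 70 (bay x) by 60 (bay y) by 8 mm, pivoted at its middle about bay y, 41 mm above the bench. Radians: 0 = half away from the bin raised; 0.32 = stop, that half down and the half by the bin raised. About 5 N at the press point moves it; it stays where it is left (friction, no spring). Starts at 0 to 0.04.
- press_large (a point): Press point of the large bin's paddle, on the upper face of the half away from the bin, 25 mm from the pivot axis and half-way along the plate's width; rides with the paddle. About 49 mm above the bench at joint 0 and 41 mm at the stop, so it goes down about 8 mm.
- short_large (a joint): Small round shortage key of the large bin, not to be pressed: 22 mm across in a round 38 mm collar, top 47 mm above the bench. Metres pressed: 0 = up, 0.005 = fully down; sprung.
- bay_middle: The MIDDLE-sized bin's bay (bin 180 mm deep, 130 wide, 75 high, holding brass bushes), fixed. Before the bin a grey block 90 (x) by 130 (y) by 30 mm high. Origin: centre of the block's underside, on the bench; +x points to the bin, whose front wall is at x = 55 mm. On the block: black paddle centred at y = +26 mm, small round key at y = -41 mm. Bays swap places.
- paddle_middle (a joint): Confirm paddle of the middle bin: rocking plate 70 (bay x) by 60 (bay y) by 8 mm, pivoted at its middle about bay y, 41 mm above the bench. Radians: 0 = half away from the bin raised; 0.32 = stop, that half down and the half by the bin raised. About 5 N at the press point moves it; it stays where it is left (friction, no spring). Starts at 0 to 0.04.
- press_middle (a point): Press point of the middle bin's paddle, on the upper face of the half away from the bin, 25 mm from the pivot axis and half-way along the plate's width; rides with the paddle. About 49 mm above the bench at joint 0 and 41 mm at the stop, so it goes down about 8 mm.
- short_middle (a joint): Small round shortage key of the middle bin, not to be pressed: 22 mm across in a round 38 mm collar, top 47 mm above the bench. Metres pressed: 0 = up, 0.005 = fully down; sprung.
- bay_small: The SMALL bin's bay (bin 120 mm deep, 85 wide, 50 high, holding bolts), fixed. Before the bin a grey block 90 (x) by 130 (y) by 30 mm high. Origin: centre of the block's underside, on the bench; +x points to the bin, whose front wall is at x = 55 mm. On the block: black paddle centred at y = -26 mm, small round key at y = +41 mm. Bays swap places.
- paddle_small (a joint): Confirm paddle of the small bin: rocking plate 70 (bay x) by 60 (bay y) by 8 mm, pivoted at its middle about bay y, 41 mm above the bench. Radians: 0 = half away from the bin raised; 0.32 = stop, that half down and the half by the bin raised. About 5 N at the press point moves it; it stays where it is left (friction, no spring). Starts at 0 to 0.04.
- press_small (a point): Press point of the small bin's paddle, on the upper face of the half away from the bin, 25 mm from the pivot axis and half-way along the plate's width; rides with the paddle. About 49 mm above the bench at joint 0 and 41 mm at the stop, so it goes down about 8 mm.
- short_small (a joint): Small round shortage key of the small bin, not to be pressed: 22 mm across in a round 38 mm collar, top 47 mm above the bench. Metres pressed: 0 = up, 0.005 = fully down; sprung.
- tape_mid (a point): Centre of a loose roll of clear tape lying flat, 80 mm across, 40 mm high. Bystander.
- jar_mid (a point): Centre of a loose jar standing upright, 44 mm across, 65 mm high. Bystander.
- bearing_mid (a point): Centre of a loose steel bearing ring lying flat, 52 mm across, 16 mm high. Bystander.
- carton_mid (a point): Centre of a loose closed cardboard carton, 60 x 50 mm, 45 mm high. Bystander.

How it is judged:
By the outcome, as a careful person would: the job done as asked, in the order asked, and still so for the second after the job is handed in, with the robot touching nothing.
It also fails if it takes over 45 s, if anything falls off the work surface, if the arm or the gripper's body presses on something with over 40 N, if the wrist force passes 120 N, or if a joint passes its speed limit or range.

## Robot

A 6-joint arm with a two-finger parallel gripper is mounted at the origin on the work surface. World frame = base frame: x ahead of the robot, y to its left, z up, the work surface at z = 0. Lengths are in mm, angles in rad, forces in N, time in s.
With the tool pointing down it reaches from about 350 to 775 mm from the base axis. Payload 7.3 kg.
Tool frame: the origin (TCP) lies at the very end of the fingers, on their centre line; the grasp point (between the pads) lies 19 mm behind it; z points along the fingers, y is the line along which they close (so a half turn about z gives the same grasp; the last joint's range is limited). The gripper opens to 92 mm and grips with 3 to 60 N. Pads are 19 mm wide; open, the fingers measure 130 mm over their backs; the gripper's body (75 mm by 190 mm) begins 47 mm behind the grasp point.
Start: joints at [1.093, 0.342, 1.524, -0, 1.275, -0.146], TCP at [171.004, 496.393, 196.441] pointing down, gripper open.
Joint ranges: [-2.53, 2.53], [-0.77, 2.02], [0.04, 2.7], [-1, 4.14], [0.28, 2.66], [-3.11, 3.11]. Speed limits (rad/s): [2.57, 2.57, 3.14, 3.14, 3.14, 3.14].

## Interface

Orientations are given as [roll, pitch, yaw] about the fixed x, y, z axes, in that order (R = Rz(yaw) Ry(pitch) Rx(roll)).
In Python, from plant import bot gives the robot as it stands.
- The arm moves only by the tool send_rows, never from a script. Its argument "rows" is a list of rows, each an object of numbers: "x", "y", "z": the shift along the tool's x, y, z in units of 0.2 m (1.0 is 0.2 m); "ax", "ay", "az": the turn, a rotation vector about the tool's x, y, z in units of 60 degrees (1.0 is 60 degrees); "jaw": the opening, from -1 (shut) to 1 (fully open), so that 0 is half open. In form: [{"x": .., "y": .., "z": .., "ax": .., "ay": .., "az": .., "jaw": ..}, ...]. A call has exactly 10 rows; each row is the pose to reach, as a shift and turn from the pose commanded when the call began, along the tool's axes at that moment; what a row does not reach only later rows make up. A row lasts 1/8 s, in which the tool goes at most 62.5 mm and 10.7 degrees, less where a joint would pass 70% of its speed; a pose out of reach is approached as far as the arm can. A call with a number of a shift or a turn outside -1 to 1 is refused whole. A call with a gripper value outside its range is refused whole. The fingers move at their own pace and stop on an object; the grip force is fixed at half the most. Time passes only in rows, so rows that repeat a pose let the fingers close, or fill a call up. It gives the time, the measured TCP pose, the force, the opening and the grip force at its end, in the units of the state.
- bot.get_obs(): the state, without advancing time (a new reading comes with each control period).
- bot.capture(name): name is "scene" or "top" or "wrist"; returns (picture, depth): 400x640x3 uint8, red, green, blue; 400x640 float32, mm along the optical axis (not along the pixel's ray), 0 where there is no reading.
- bot.camera_model(name): a dict with "vertical_fov" (degrees; the focal length in pixels is half the picture's height over the tangent of half this angle, whatever the lens; pixels are square), "cx", "cy" (the principal point, pixels), "R" (3x3) and "t" (3): a world point X has camera coordinates R X + t; the wrist camera has in their place "T_tool_cam" (4x4, takes a point from camera to tool coordinates, whose origin is the TCP and whose axes are the flange's). Camera axes: x right, y down, z forward; pixel columns grow to the right and rows downward; lengths in mm; the calibration is good to about 2 mm. A picture is of the moment at which its call begins: read the wrist's pose just before it. camera_model takes no time and is no camera call.
- bot.close_job(): hands the job in; it is judged then, once.
The state is a dict: "time": time; "joint_positions": joint angles; "dq": joint speeds; "tau": joint torques, N m; "tool_pos": TCP position; "tcp_rot": TCP orientation; "contact_force": force on the tool from outside, world axes, zero at the start; "moment": the same for the moment, N m; "grip_width": finger opening in mm; "finger_force": force on a finger pad.
Only numpy, scipy, OpenCV 4.12 (cv2) and the standard library are available. Lean on these libraries where they do the work, as an engineer would, in place of code of your own. Each camera call takes 0.05 s, during which the arm holds its last target. There are 200 camera calls.

## Working session

There is one attempt and no reset: what is moved stays moved. The work goes in short steps, Python scripts to look and compute and a tool call to move; the robot and the scene stay as the last step left them, time stands still between calls to the robot, and variables do not carry over. Pictures are saved under pics/ and viewed, at most 10 in all, crops included, and the job is handed in when it is done.

Besides the shell and the picture viewer there is one more tool, called in YAML: its name, and indented under it one key for each argument. send_rows: Moves the arm, as the interface text tells. Its arguments: {"type":"object","properties":{"rows":{"type":"array","items":{"type":"object","properties":{"x":{"type":"number","minimum":-1,"maximum":1},"y":{"type":"number","minimum":-1,"maximum":1},"z":{"type":"number","minimum":-1,"maximum":1},"ax":{"type":"number","minimum":-1,"maximum":1},"ay":{"type":"number","minimum":-1,"maximum":1},"az":{"type":"number","minimum":-1,"maximum":1},"jaw":{"type":"number"}}}}},"required":["rows"]}

```bash
mkdir -p pics; python3 - <<'E'
from plant import bot
import cv2,numpy as np
for n in ("scene","top"):
    p,d=bot.capture(n); cv2.imwrite(f"pics/{n}1.png",p[:,:,::-1]); np.savez(f"{n}.npz",p=p,d=d)
    print(n,bot.camera_model(n),(d>0).mean())
o=bot.get_obs();print(o)
E
```

```text
scene {'vertical_fov': 47.75140197105276, 'cx': 319.8953283416152, 'cy': 194.1591097588041, 'R': array([[ 0.66502965,  0.74673436,  0.01110669],
       [ 0.64588332, -0.56761985, -0.51053154],
       [-0.37492706,  0.34669223, -0.8597873 ]]), 't': array([-305.77495526, -287.61496038, 1437.59152925])} 0.99629296875
top {'vertical_fov': 57.81095072755726, 'cx': 318.3863045999349, 'cy': 205.27585620897645, 'R': array([[-0.02474756, -0.9996921 , -0.00180397],
       [-0.97784674,  0.02458188, -0.20787371],
       [ 0.20785405, -0.00338036, -0.97815401]]), 't': array([  12.31449773,  493.82319539, 1173.38693735])} 0.99584375
{'time': 0.1, 'joint_positions': array([ 1.09298720e+00,  3.42681511e-01,  1.52489578e+00,  2.27030736e-05,
        1.27539005e+00, -1.45992450e-01]), 'dq': array([-0.00187717, -0.00156436, -0.00075455,  0.00058079,  0.00181463,
       -0.0008383 ]), 'tau': array([ 2.14722793e-03, -4.32002234e+01, -2.44695926e+01,  7.18816649e-02,
        5.25213126e-02, -4.85421674e-05]), 'tool_pos': array([170.81210942, 496.02487511, 195.80868464]), 'tcp_rot': array([-3.14023576e+00, -2.21460308e-04,  2.80976920e+00]), 'contact_force': array([ 0.48660078,  0.30001377, -0.41581471]), 'moment': array([ 0.03005051, -0.03248742,  0.00639743]), 'finger_force': 0.0, 'grip_width': 91.63873782155477}
```

View pics/top1.png

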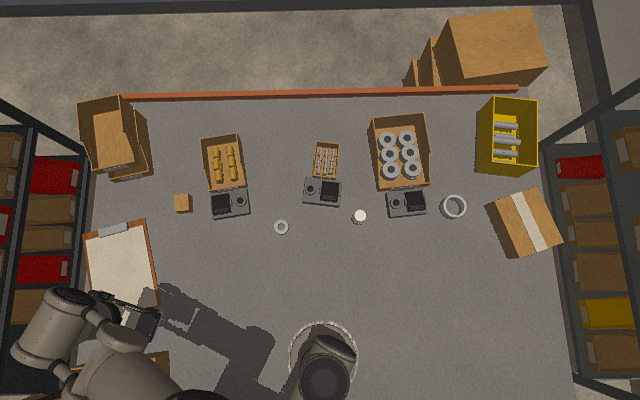

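View pics/scene1.png

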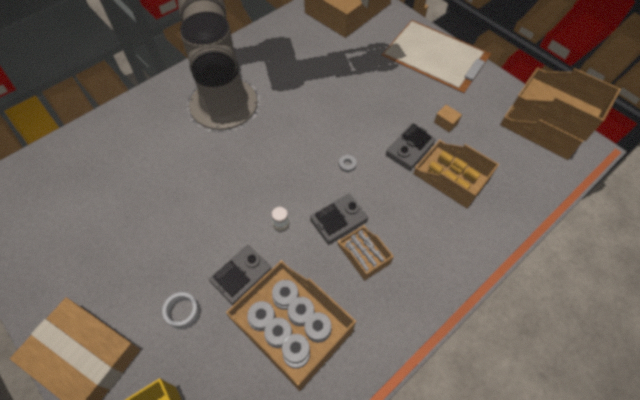

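The top view shows the bays: middle bin with its block at (230,203), small at (322,191), large at (406,203). Paddles are at about (221,204), (329,191) and (414,201). The loose things are the jar (360,216), tape (454,206), bearing (281,227) and carton (182,203). Next I'll fit the paddles and blocks.

```bash
cat > h.py <<'E'
import numpy as np,cv2
def ray(cm,u,v,z,h=400):
    f=h/2/np.tan(np.radians(cm["vertical_fov"]/2)); R=np.array(cm["R"]);t=np.array(cm["t"])
    d=R.T@np.array([(u-cm["cx"])/f,(v-cm["cy"])/f,1]); o=-R.T@t
    return o+d*(z-o[2])/d[2]
E
python3 - <<'E'
from plant import bot
from h import *
cm=bot.camera_model("top");z=np.load("top.npz");p=z["p"];d=z["d"]
f=200/np.tan(np.radians(cm["vertical_fov"]/2));v,u=np.mgrid[:400,:640]
C=np.stack([(u-cm["cx"])/f*d,(v-cm["cy"])/f*d,d],-1); W=(C-cm["t"])@np.array(cm["R"])
g=p.max(-1)
for n,(a,b) in dict(large=(406,203),middle=(230,203),small=(322,191)).items():
    m=np.zeros((400,640),bool);m[b-18:b+18,a-26:a+26]=1
    bl=(m&(g<45)).astype(np.uint8); k,l,s,c=cv2.connectedComponentsWithStats(bl)
    i=1+np.argmax(s[1:,4]); q=np.argwhere(l==i)[:,::-1]
    r=cv2.minAreaRect(np.array([ray(cm,x,y,44)[:2] for x,y in q],np.float32))
    print(n,"paddle",s[i],c[i],ray(cm,*c[i],44),r,"z",np.percentile(W[l==i][:,2],[5,50,95]))
    sat=p.max(-1).astype(int)-p.min(-1)
    bm=m&(W[...,2]>20)&(W[...,2]<60)&(sat<20); pts=W[bm][:,:2].astype(np.float32)
    print("  block",cv2.minAreaRect(pts),bm.sum())
big=cv2.resize(p[165:240,160:480,::-1],(800,188*1),interpolation=cv2.INTER_CUBIC);cv2.imwrite("pics/crop.png",big)
for n,(a,b,h) in dict(jar=(360,216,65),tape=(454,206,40),bearing=(281,227,16),carton=(182,203,45)).items(): print(n,ray(cm,a,b,h))
print(bot.camera_model("wrist"))
E
```

```text
large paddle [404 191  22  21 239] [414.29707113 199.31380753] [ 508.2350977 -328.0112088   44.       ] ((503.9279479980469, -328.4568786621094), (66.33586883544922, 62.28601837158203), 5.547773361206055) z [37.5006997  43.52099874 49.52843951]
  block ((507.186767578125, -303.6090393066406), (101.18524932861328, 130.16714477539062), 5.431418418884277) 1015
middle paddle [212 194  19  21 257] [220.39299611 202.82101167] [512.617732   333.97331696  44.        ] ((509.1820983886719, 333.69134521484375), (66.34110260009766, 59.73662567138672), 7.659451961517334) z [38.63327067 44.04340089 50.17979679]
  block ((519.2990112304688, 308.491455078125), (102.52729034423828, 129.8917999267578), 7.860846042633057) 995
small paddle [320 181  19  21 230] [329.3173913  189.95652174] [548.50489252 -38.90748324  44.        ] ((544.7302856445312, -38.13838195800781), (57.72430419921875, 67.17660522460938), 81.25078582763672) z [38.41633014 44.42737416 50.47359455]
  block ((561.7930297851562, -15.076515197753906), (129.61709594726562, 117.35755157470703), 81.78021240234375) 958
jar [ 451.28376541 -137.34417235   65.        ]
tape [ 482.35052302 -462.6247137    40.        ]
bearing [428.44293062 130.36487665  16.        ]
carton [515.05840366 464.59224269  45.        ]
{'vertical_fov': 61.735028563035996, 'cx': 323.57770283129906, 'cy': 193.65868000510918, 'T_tool_cam': array([[-8.84450995e-04, -9.63542209e-01, -2.67554908e-01,
         7.14402646e+01],
       [ 9.99999605e-01, -8.76396929e-04, -1.49521503e-04,
        -2.13841055e-02],
       [-9.04140210e-05, -2.67554935e-01,  9.63542603e-01,
        -1.88943449e+02],
       [ 0.00000000e+00,  0.00000000e+00,  0.00000000e+00,
         1.00000000e+00]])}
```

View pics/crop.png

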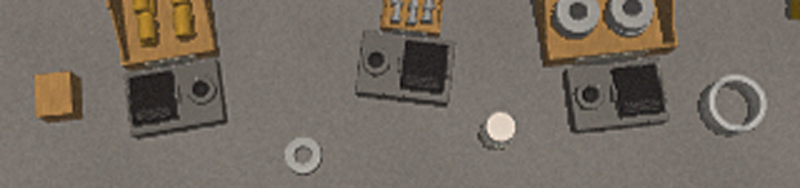

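send_rows:
  rows:
    - {"x": -0.1,"y": -0.1,"az": -0.04,"jaw": -1}
    - {"x": -0.2,"y": -0.2,"az": -0.08,"jaw": -1}
    - {"x": -0.3,"y": -0.3,"az": -0.12,"jaw": -1}
    - {"x": -0.4,"y": -0.4,"az": -0.16,"jaw": -1}
    - {"x": -0.5,"y": -0.5,"az": -0.2,"jaw": -1}
    - {"x": -0.6,"y": -0.6,"az": -0.24,"jaw": -1}
    - {"x": -0.7,"y": -0.7,"az": -0.28,"jaw": -1}
    - {"x": -0.8,"y": -0.8,"az": -0.32,"jaw": -1}
    - {"x": -0.9,"y": -0.9,"az": -0.37,"jaw": -1}
    - {"x": -1,"y": -1,"az": -0.41,"jaw": -1}

```text
schema error: expected keys x, y, z, ax, ay, az, jaw
```

send_rows:
  rows:
    - {"x": -0.06,"y": -0.1,"jaw": -1}
    - {"x": -0.12,"y": -0.2,"jaw": -1}
    - {"x": -0.18,"y": -0.3,"jaw": -1}
    - {"x": -0.24,"y": -0.4,"jaw": -1}
    - {"x": -0.3,"y": -0.5,"jaw": -1}
    - {"x": -0.36,"y": -0.6,"jaw": -1}
    - {"x": -0.42,"y": -0.7,"jaw": -1}
    - {"x": -0.48,"y": -0.8,"jaw": -1}
    - {"x": -0.54,"y": -0.9,"jaw": -1}
    - {"x": -0.6,"y": -1,"jaw": -1}

```text
schema error: expected keys x, y, z, ax, ay, az, jaw
```

send_rows:
  rows:
    - {"y": -0.1,"jaw": -1}
    - {"y": -0.2,"jaw": -1}
    - {"y": -0.3,"jaw": -1}
    - {"y": -0.4,"jaw": -1}
    - {"y": -0.5,"jaw": -1}
    - {"y": -0.6,"jaw": -1}
    - {"y": -0.7,"jaw": -1}
    - {"y": -0.8,"jaw": -1}
    - {"y": -0.9,"jaw": -1}
    - {"y": -1,"jaw": -1}

```text
schema error: expected keys x, y, z, ax, ay, az, jaw
```

send_rows:
  rows:
    - {"y": -0.1,"jaw": -1}
    - {"y": -0.2,"jaw": -1}
    - {"y": -0.3,"jaw": -1}
    - {"y": -0.4,"jaw": -1}
    - {"y": -0.5,"jaw": -1}
    - {"y": -0.6,"jaw": -1}
    - {"y": -0.7,"jaw": -1}
    - {"y": -0.8,"jaw": -1}
    - {"y": -0.9,"jaw": -1}
    - {"y": -0.95,"jaw": -1}

```text
schema error: expected keys x, y, z, ax, ay, az, jaw
```

```bash
cat >> h.py <<'E'
from scipy.spatial.transform import Rotation as Ro
def wristcam(bot,o):
    cm=dict(bot.camera_model("wrist"));T=np.array(cm["T_tool_cam"])
    Rt=Ro.from_euler("xyz",o["tcp_rot"]).as_matrix()
    R=Rt@T[:3,:3];c=Rt@T[:3,3]+o["tool_pos"]
    cm["R"]=R.T;cm["t"]=-R.T@c
    return cm
def look(bot,name):
    o=bot.get_obs();p,d=bot.capture("wrist");cm=wristcam(bot,o)
    cv2.imwrite(f"pics/{name}.png",p[:,:,::-1]);np.savez(name+".npz",p=p,d=d)
    print("t",o["time"],"tcp",o["tool_pos"].round(1),"rot",o["tcp_rot"].round(3),"F",o["contact_force"].round(1))
    return o,p,d,cm
E
python3 - <<'E'
from plant import bot
from h import *
look(bot,"wl")
E
```

```text
t 0.1 tcp [170.8 496.  195.8] rot [-3.14 -0.    2.81] F [ 0.5  0.3 -0.4]
```

View pics/wl.png

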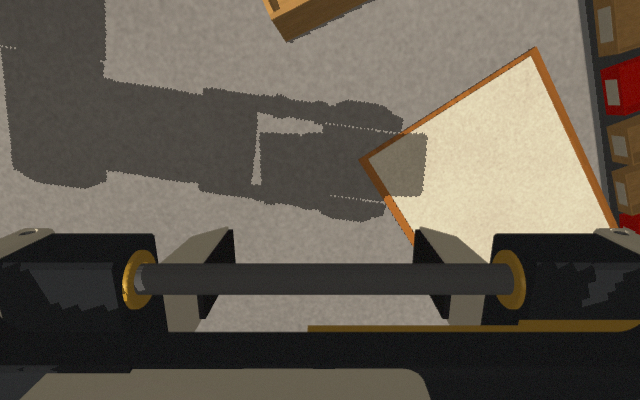

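All four moves were refused because every row needs all seven keys, so the arm hasn't moved. The wrist view still shows the start: fingers at the bottom (y≈280), clipboard at right. I'll resend one move at a time.

send_rows:
  rows:
    - {"x": -0.1,"y": -0.1,"z": 0,"ax": 0,"ay": 0,"az": -0.04,"jaw": -1}
    - {"x": -0.2,"y": -0.2,"z": 0,"ax": 0,"ay": 0,"az": -0.08,"jaw": -1}
    - {"x": -0.3,"y": -0.3,"z": 0,"ax": 0,"ay": 0,"az": -0.12,"jaw": -1}
    - {"x": -0.4,"y": -0.4,"z": 0,"ax": 0,"ay": 0,"az": -0.16,"jaw": -1}
    - {"x": -0.5,"y": -0.5,"z": 0,"ax": 0,"ay": 0,"az": -0.2,"jaw": -1}
    - {"x": -0.6,"y": -0.6,"z": 0,"ax": 0,"ay": 0,"az": -0.24,"jaw": -1}
    - {"x": -0.7,"y": -0.7,"z": 0,"ax": 0,"ay": 0,"az": -0.28,"jaw": -1}
    - {"x": -0.8,"y": -0.8,"z": 0,"ax": 0,"ay": 0,"az": -0.32,"jaw": -1}
    - {"x": -0.9,"y": -0.9,"z": 0,"ax": 0,"ay": 0,"az": -0.37,"jaw": -1}
    - {"x": -1,"y": -1,"z": 0,"ax": 0,"ay": 0,"az": -0.41,"jaw": -1}

```text
time: 1.4
tool_pos: [295.1, 241.2, 196.3]
tcp_rot: [3.142, -0.0, -3.042]
contact_force: [0.8, -0.4, -0.4]
grip_width: 1.1
finger_force: 0.0
```

send_rows:
  rows:
    - {"x": -0.06,"y": -0.1,"z": 0,"ax": 0,"ay": 0,"az": 0,"jaw": -1}
    - {"x": -0.12,"y": -0.2,"z": 0,"ax": 0,"ay": 0,"az": 0,"jaw": -1}
    - {"x": -0.18,"y": -0.3,"z": 0,"ax": 0,"ay": 0,"az": 0,"jaw": -1}
    - {"x": -0.24,"y": -0.4,"z": 0,"ax": 0,"ay": 0,"az": 0,"jaw": -1}
    - {"x": -0.3,"y": -0.5,"z": 0,"ax": 0,"ay": 0,"az": 0,"jaw": -1}
    - {"x": -0.36,"y": -0.6,"z": 0,"ax": 0,"ay": 0,"az": 0,"jaw": -1}
    - {"x": -0.42,"y": -0.7,"z": 0,"ax": 0,"ay": 0,"az": 0,"jaw": -1}
    - {"x": -0.48,"y": -0.8,"z": 0,"ax": 0,"ay": 0,"az": 0,"jaw": -1}
    - {"x": -0.54,"y": -0.9,"z": 0,"ax": 0,"ay": 0,"az": 0,"jaw": -1}
    - {"x": -0.6,"y": -1,"z": 0,"ax": 0,"ay": 0,"az": 0,"jaw": -1}

```text
time: 2.65
tool_pos: [434.1, 54.1, 196.2]
tcp_rot: [3.141, -0.0, -3.044]
contact_force: [0.1, -0.2, 0.4]
grip_width: 0.2
finger_force: 0.0
```

send_rows:
  rows:
    - {"x": 0,"y": -0.1,"z": 0,"ax": 0,"ay": 0,"az": 0,"jaw": -1}
    - {"x": 0,"y": -0.2,"z": 0,"ax": 0,"ay": 0,"az": 0,"jaw": -1}
    - {"x": 0,"y": -0.3,"z": 0,"ax": 0,"ay": 0,"az": 0,"jaw": -1}
    - {"x": 0,"y": -0.4,"z": 0,"ax": 0,"ay": 0,"az": 0,"jaw": -1}
    - {"x": 0,"y": -0.5,"z": 0,"ax": 0,"ay": 0,"az": 0,"jaw": -1}
    - {"x": 0,"y": -0.6,"z": 0,"ax": 0,"ay": 0,"az": 0,"jaw": -1}
    - {"x": 0,"y": -0.7,"z": 0,"ax": 0,"ay": 0,"az": 0,"jaw": -1}
    - {"x": 0,"y": -0.8,"z": 0,"ax": 0,"ay": 0,"az": 0,"jaw": -1}
    - {"x": 0,"y": -0.9,"z": 0,"ax": 0,"ay": 0,"az": 0,"jaw": -1}
    - {"x": 0,"y": -1,"z": 0,"ax": 0,"ay": 0,"az": 0,"jaw": -1}

```text
time: 3.9
tool_pos: [453.3, -145.0, 196.2]
tcp_rot: [3.141, -0.0, -3.044]
contact_force: [-0.2, 0.3, 0.2]
grip_width: 0.3
finger_force: 0.0
```

send_rows:
  rows:
    - {"x": 0,"y": -0.1,"z": 0,"ax": 0,"ay": 0,"az": 0,"jaw": -1}
    - {"x": 0,"y": -0.2,"z": 0,"ax": 0,"ay": 0,"az": 0,"jaw": -1}
    - {"x": 0,"y": -0.3,"z": 0,"ax": 0,"ay": 0,"az": 0,"jaw": -1}
    - {"x": 0,"y": -0.4,"z": 0,"ax": 0,"ay": 0,"az": 0,"jaw": -1}
    - {"x": 0,"y": -0.5,"z": 0,"ax": 0,"ay": 0,"az": 0,"jaw": -1}
    - {"x": 0,"y": -0.6,"z": 0,"ax": 0,"ay": 0,"az": 0,"jaw": -1}
    - {"x": 0,"y": -0.7,"z": 0,"ax": 0,"ay": 0,"az": 0,"jaw": -1}
    - {"x": 0,"y": -0.8,"z": 0,"ax": 0,"ay": 0,"az": 0,"jaw": -1}
    - {"x": 0,"y": -0.9,"z": 0,"ax": 0,"ay": 0,"az": 0,"jaw": -1}
    - {"x": 0,"y": -0.95,"z": 0,"ax": 0,"ay": 0,"az": 0,"jaw": -1}

```text
time: 5.15
tool_pos: [471.8, -334.7, 196.2]
tcp_rot: [3.141, -0.0, -3.045]
contact_force: [0.3, -0.2, -0.6]
grip_width: 0.1
finger_force: 0.0
```

```bash
python3 - <<'E'
from plant import bot
from h import *
look(bot,"wl2")
E
```

```text
t 5.15 tcp [ 471.8 -334.7  196.2] rot [ 3.141 -0.    -3.045] F [ 0.3 -0.2 -0.6]
```

View pics/wl2.png

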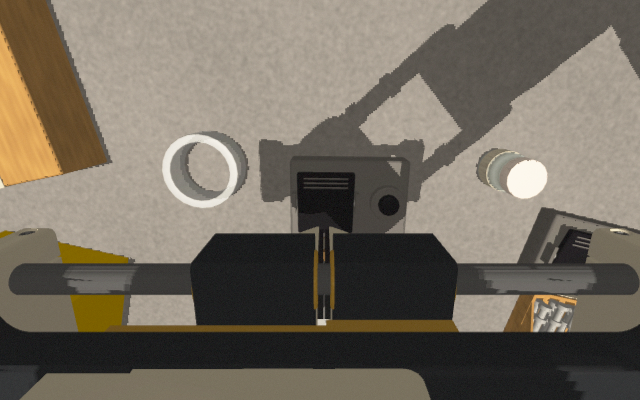

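Wrist view: up is toward the robot and right is +y. The large bay's paddle spans about columns 298–354 with its near edge at row ~172, the key is at (388,204), the jar at right and the tape at left. I'll cast the near edge to get the press point.

```bash
cat >> h.py <<'E'
def paddle(o,p,cm,box,byaw,thr=40):
    # near edge of the dark plate (top edge in the wrist image) at z 50.5, side edges -> press point
    u0,v0,u1,v1=box; m=(p[v0:v1,u0:u1].max(-1)<thr).astype(np.uint8)
    k,l,s,c=cv2.connectedComponentsWithStats(cv2.morphologyEx(m,cv2.MORPH_CLOSE,np.ones((7,7))))
    i=1+np.argmax(s[1:,4]); q=np.argwhere(l==i)[:,::-1]+[u0,v0]
    P=np.array([ray(cm,a,b,50) for a,b in q])[:,:2]
    B=np.array([[np.cos(byaw),-np.sin(byaw)],[np.sin(byaw),np.cos(byaw)]]); L=P@B
    lo=np.percentile(L,0.5,0);hi=np.percentile(L,99.5,0)
    pr=B@np.array([lo[0]+10,(lo[1]+hi[1])/2])
    print("blob",s[i]+[u0,v0,0,0,0],"local ext",lo,hi,"width",hi[1]-lo[1],"press",pr)
    Rt=Ro.from_euler("xyz",o["tcp_rot"]).as_matrix()
    print("shift tool xyz/0.2m to z=60:",(Rt.T@(np.array([*pr,60])-o["tool_pos"])/200).round(3))
E
python3 - <<'E'
from plant import bot
from h import *
o=bot.get_obs();p=np.load("wl2.npz")["p"];cm=wristcam(bot,o)
paddle(o,p,cm,(285,155,372,228),.096)
print(p[165:215:4,325].max(-1),p[190,285:375:5].max(-1))
E
```

```text
blob [ 297  172   58   56 3108] local ext [ 436.09473361 -406.70979739] [ 496.02480016 -348.72208362] width 57.98771377473901 press [ 480.24576676 -333.21741637]
shift tool xyz/0.2m to z=60: [-0.043  0.007  0.68 ]
[76 73 16 21 22 23 27 28 18 25 25 21 35] [90 78 70 22 19 22 19 22 22 16 21 20 23 23 70 71 75 74]
```

send_rows:
  rows:
    - {"x": -0.02,"y": 0.003,"z": 0.15,"ax": 0,"ay": 0,"az": 0,"jaw": -1}
    - {"x": -0.043,"y": 0.007,"z": 0.3,"ax": 0,"ay": 0,"az": 0,"jaw": -1}
    - {"x": -0.043,"y": 0.007,"z": 0.45,"ax": 0,"ay": 0,"az": 0,"jaw": -1}
    - {"x": -0.043,"y": 0.007,"z": 0.58,"ax": 0,"ay": 0,"az": 0,"jaw": -1}
    - {"x": -0.043,"y": 0.007,"z": 0.66,"ax": 0,"ay": 0,"az": 0,"jaw": -1}
    - {"x": -0.043,"y": 0.007,"z": 0.7,"ax": 0,"ay": 0,"az": 0,"jaw": -1}
    - {"x": -0.043,"y": 0.007,"z": 0.72,"ax": 0,"ay": 0,"az": 0,"jaw": -1}
    - {"x": -0.043,"y": 0.007,"z": 0.735,"ax": 0,"ay": 0,"az": 0,"jaw": -1}
    - {"x": -0.043,"y": 0.007,"z": 0.75,"ax": 0,"ay": 0,"az": 0,"jaw": -1}
    - {"x": -0.043,"y": 0.007,"z": 0.76,"ax": 0,"ay": 0,"az": 0,"jaw": -1}

```text
time: 6.45
tool_pos: [480.4, -331.2, 44.5]
tcp_rot: [-3.141, 0.0, -3.044]
contact_force: [-0.8, 0.2, 0.1]
grip_width: 0.7
finger_force: 0.0
```

send_rows:
  rows:
    - {"x": 0,"y": 0,"z": 0.003,"ax": 0,"ay": 0,"az": 0,"jaw": -1}
    - {"x": 0,"y": 0,"z": 0.006,"ax": 0,"ay": 0,"az": 0,"jaw": -1}
    - {"x": 0,"y": 0,"z": 0.009,"ax": 0,"ay": 0,"az": 0,"jaw": -1}
    - {"x": 0,"y": 0,"z": 0.012,"ax": 0,"ay": 0,"az": 0,"jaw": -1}
    - {"x": 0,"y": 0,"z": 0.015,"ax": 0,"ay": 0,"az": 0,"jaw": -1}
    - {"x": 0,"y": 0,"z": 0.017,"ax": 0,"ay": 0,"az": 0,"jaw": -1}
    - {"x": 0,"y": 0,"z": 0.019,"ax": 0,"ay": 0,"az": 0,"jaw": -1}
    - {"x": 0,"y": 0,"z": 0.021,"ax": 0,"ay": 0,"az": 0,"jaw": -1}
    - {"x": 0,"y": 0,"z": 0.023,"ax": 0,"ay": 0,"az": 0,"jaw": -1}
    - {"x": 0,"y": 0,"z": 0.023,"ax": 0,"ay": 0,"az": 0,"jaw": -1}

```text
time: 7.7
tool_pos: [480.3, -331.1, 39.7]
tcp_rot: [3.141, 0.0, -3.044]
contact_force: [0.4, 0.1, -0.2]
grip_width: 0.4
finger_force: 0.0
```

No contact force yet at z ≈ 39.7, so I'll take a look.

```bash
python3 - <<'E'
from plant import bot
from h import *
o,p,d,cm=look(bot,"wl3")
s,ds=bot.capture("scene");cv2.imwrite("pics/s3.png",s[:,:,::-1])
c=cv2.resize(s[220:320,180:300,::-1],(480,400),interpolation=cv2.INTER_CUBIC)
w=cv2.resize(p[60:260,200:450,::-1],(320,256));w=cv2.copyMakeBorder(w,0,144,0,0,cv2.BORDER_CONSTANT)
cv2.imwrite("pics/c3.png",np.hstack([c,w]))
E
```

```text
t 7.7 tcp [ 480.3 -331.1   39.7] rot [ 3.141  0.    -3.044] F [ 0.4  0.1 -0.2]
```

View pics/c3.png

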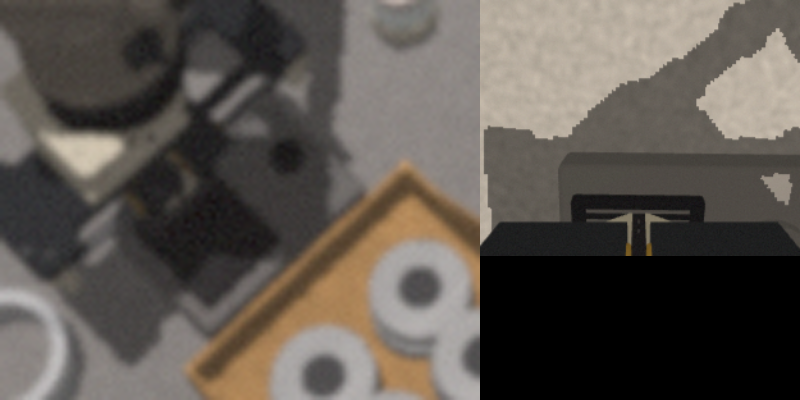

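send_rows:
  rows:
    - {"x": 0,"y": 0,"z": 0.002,"ax": 0,"ay": 0,"az": 0,"jaw": -1}
    - {"x": 0,"y": 0,"z": 0.004,"ax": 0,"ay": 0,"az": 0,"jaw": -1}
    - {"x": 0,"y": 0,"z": 0.006,"ax": 0,"ay": 0,"az": 0,"jaw": -1}
    - {"x": 0,"y": 0,"z": 0.008,"ax": 0,"ay": 0,"az": 0,"jaw": -1}
    - {"x": 0,"y": 0,"z": 0.01,"ax": 0,"ay": 0,"az": 0,"jaw": -1}
    - {"x": 0,"y": 0,"z": 0.011,"ax": 0,"ay": 0,"az": 0,"jaw": -1}
    - {"x": 0,"y": 0,"z": 0.012,"ax": 0,"ay": 0,"az": 0,"jaw": -1}
    - {"x": 0,"y": 0,"z": 0.013,"ax": 0,"ay": 0,"az": 0,"jaw": -1}
    - {"x": 0,"y": 0,"z": 0.014,"ax": 0,"ay": 0,"az": 0,"jaw": -1}
    - {"x": 0,"y": 0,"z": 0.015,"ax": 0,"ay": 0,"az": 0,"jaw": -1}

```text
time: 9.05
tool_pos: [480.2, -331.1, 36.8]
tcp_rot: [3.141, 0.0, -3.044]
contact_force: [0.0, 0.1, 0.3]
grip_width: 0.4
finger_force: 0.0
```

```bash
python3 - <<'E'
from plant import bot
from h import *
o=bot.get_obs();print(o["tool_pos"],o["contact_force"],o["tau"])
E
```

```text
[ 480.24976919 -331.08769853   36.76977924] [0.01253993 0.05034777 0.31696865] [-2.44179519e-04 -5.20929980e+01 -2.01220769e+01 -6.99852803e-02
  3.28318030e-02  1.07268596e-05]
```

```bash
python3 - <<'E'
from plant import bot
from h import *
o,p,d,cm=look(bot,"wl4")
f=200/np.tan(np.radians(cm["vertical_fov"]/2));v,u=np.mgrid[:400,:640]
C=np.stack([(u-cm["cx"])/f*d,(v-cm["cy"])/f*d,d],-1); W=(C-cm["t"])@cm["R"]
for uu in (285,315,326,345,400):
    print(uu,[(r,*W[r,uu].round(0).astype(int),int(p[r,uu].max())) for r in range(176,262,5)])
w=cv2.resize(p[150:300,230:430,::-1],(800,600));cv2.imwrite("pics/c4.png",w)
E
```

```text
t 9.05 tcp [ 480.2 -331.1   36.8] rot [ 3.141  0.    -3.044] F [0.  0.1 0.3]
285 [(176, np.int64(462), np.int64(-360), np.int64(0), 99), (181, np.int64(463), np.int64(-359), np.int64(10), 70), (186, np.int64(463), np.int64(-357), np.int64(22), 67), (191, np.int64(464), np.int64(-357), np.int64(28), 77), (196, np.int64(467), np.int64(-356), np.int64(30), 80), (201, np.int64(470), np.int64(-356), np.int64(31), 81), (206, np.int64(473), np.int64(-356), np.int64(30), 78), (211, np.int64(476), np.int64(-356), np.int64(30), 77), (216, np.int64(473), np.int64(-354), np.int64(49), 24), (221, np.int64(475), np.int64(-353), np.int64(50), 23), (226, np.int64(478), np.int64(-353), np.int64(51), 77), (231, np.int64(482), np.int64(-353), np.int64(50), 24), (236, np.int64(446), np.int64(-345), np.int64(141), 28), (241, np.int64(446), np.int64(-345), np.int64(144), 28), (246, np.int64(445), np.int64(-345), np.int64(147), 30), (251, np.int64(446), np.int64(-344), np.int64(149), 34), (256, np.int64(445), np.int64(-344), np.int64(153), 34), (261, np.int64(446), np.int64(-344), np.int64(155), 31)]
315 [
[... 3365 characters left out ...]
6), np.int64(30), 79), (206, np.int64(467), np.int64(-286), np.int64(30), 81), (211, np.int64(470), np.int64(-285), np.int64(30), 78), (216, np.int64(473), np.int64(-285), np.int64(30), 80), (221, np.int64(476), np.int64(-284), np.int64(32), 80), (226, np.int64(479), np.int64(-284), np.int64(32), 77), (231, np.int64(482), np.int64(-284), np.int64(32), 81), (236, np.int64(443), np.int64(-314), np.int64(140), 34), (241, np.int64(442), np.int64(-315), np.int64(144), 33), (246, np.int64(443), np.int64(-315), np.int64(147), 30), (251, np.int64(443), np.int64(-316), np.int64(150), 27), (256, np.int64(443), np.int64(-316), np.int64(152), 32), (261, np.int64(443), np.int64(-317), np.int64(155), 32)]
```

View pics/c4.png

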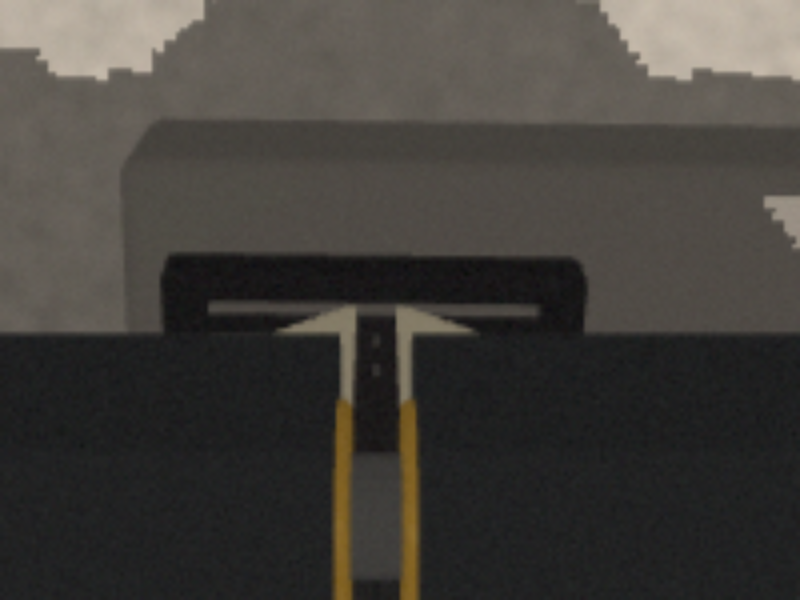

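The close-up shows the near edge still raised (z≈50). The closed fingertips end at about z≈65, at row ~227, so they sit well behind the nominal TCP. I'll keep descending and watch the force.

send_rows:
  rows:
    - {"x": 0,"y": 0,"z": 0.02,"ax": 0,"ay": 0,"az": 0,"jaw": -1}
    - {"x": 0,"y": 0,"z": 0.035,"ax": 0,"ay": 0,"az": 0,"jaw": -1}
    - {"x": 0,"y": 0,"z": 0.045,"ax": 0,"ay": 0,"az": 0,"jaw": -1}
    - {"x": 0,"y": 0,"z": 0.05,"ax": 0,"ay": 0,"az": 0,"jaw": -1}
    - {"x": 0,"y": 0,"z": 0.055,"ax": 0,"ay": 0,"az": 0,"jaw": -1}
    - {"x": 0,"y": 0,"z": 0.06,"ax": 0,"ay": 0,"az": 0,"jaw": -1}
    - {"x": 0,"y": 0,"z": 0.065,"ax": 0,"ay": 0,"az": 0,"jaw": -1}
    - {"x": 0,"y": 0,"z": 0.07,"ax": 0,"ay": 0,"az": 0,"jaw": -1}
    - {"x": 0,"y": 0,"z": 0.075,"ax": 0,"ay": 0,"az": 0,"jaw": -1}
    - {"x": 0,"y": 0,"z": 0.08,"ax": 0,"ay": 0,"az": 0,"jaw": -1}

```text
time: 10.35
tool_pos: [480.3, -331.1, 20.7]
tcp_rot: [3.142, 0.0, -3.044]
contact_force: [-0.0, 0.1, -0.1]
grip_width: 0.1
finger_force: 0.0
```

send_rows:
  rows:
    - {"x": 0,"y": 0,"z": 0.004,"ax": 0,"ay": 0,"az": 0,"jaw": -1}
    - {"x": 0,"y": 0,"z": 0.008,"ax": 0,"ay": 0,"az": 0,"jaw": -1}
    - {"x": 0,"y": 0,"z": 0.012,"ax": 0,"ay": 0,"az": 0,"jaw": -1}
    - {"x": 0,"y": 0,"z": 0.015,"ax": 0,"ay": 0,"az": 0,"jaw": -1}
    - {"x": 0,"y": 0,"z": 0.018,"ax": 0,"ay": 0,"az": 0,"jaw": -1}
    - {"x": 0,"y": 0,"z": 0.021,"ax": 0,"ay": 0,"az": 0,"jaw": -1}
    - {"x": 0,"y": 0,"z": 0.024,"ax": 0,"ay": 0,"az": 0,"jaw": -1}
    - {"x": 0,"y": 0,"z": 0.027,"ax": 0,"ay": 0,"az": 0,"jaw": -1}
    - {"x": 0,"y": 0,"z": 0.03,"ax": 0,"ay": 0,"az": 0,"jaw": -1}
    - {"x": 0,"y": 0,"z": 0.03,"ax": 0,"ay": 0,"az": 0,"jaw": -1}

```text
time: 11.6
tool_pos: [480.2, -331.1, 14.8]
tcp_rot: [3.142, 0.0, -3.044]
contact_force: [-4.7, -0.7, 4.8]
grip_width: 0.1
finger_force: 2.4
```

```bash
cat >> h.py <<'E'
def prof(bot,name,u=345,rows=range(196,262,3)):
    o,p,d,cm=look(bot,name)
    f=200/np.tan(np.radians(cm["vertical_fov"]/2));v,uu=np.mgrid[:400,:640]
    C=np.stack([(uu-cm["cx"])/f*d,(v-cm["cy"])/f*d,d],-1); W=(C-cm["t"])@cm["R"]
    print([(r,*map(int,W[r,u][[0,2]].round())) for r in rows])
E
python3 - <<'E'
from plant import bot
from h import *
prof(bot,"wl5"); prof(bot,"wl5",326)
E
```

```text
t 11.6 tcp [ 480.2 -331.1   14.8] rot [ 3.142  0.    -3.044] F [-4.7 -0.7  4.8]
[(196, 459, 23), (199, 460, 27), (202, 461, 29), (205, 462, 30), (208, 464, 31), (211, 465, 31), (214, 468, 30), (217, 469, 32), (220, 471, 31), (223, 472, 31), (226, 469, 44), (229, 470, 46), (232, 469, 54), (235, 444, 118), (238, 444, 120), (241, 443, 124), (244, 444, 124), (247, 444, 125), (250, 444, 128), (253, 444, 129), (256, 444, 132), (259, 444, 133)]
t 11.65 tcp [ 480.3 -331.2   14.8] rot [-3.142  0.    -3.044] F [-2.6 -0.1  4.7]
[(196, 461, 22), (199, 461, 27), (202, 462, 30), (205, 464, 29), (208, 465, 30), (211, 467, 31), (214, 468, 30), (217, 470, 30), (220, 472, 30), (223, 473, 31), (226, 471, 43), (229, 472, 45), (232, 471, 50), (235, 471, 53), (238, 471, 57), (241, 471, 60), (244, 471, 64), (247, 471, 68), (250, 471, 72), (253, 471, 73), (256, 471, 76), (259, 471, 79)]
```

Contact is made: about 4.8 N, with the edge down to ~46 mm. I'll go on down to the stop.

send_rows:
  rows:
    - {"x": 0,"y": 0,"z": 0.003,"ax": 0,"ay": 0,"az": 0,"jaw": -1}
    - {"x": 0,"y": 0,"z": 0.006,"ax": 0,"ay": 0,"az": 0,"jaw": -1}
    - {"x": 0,"y": 0,"z": 0.009,"ax": 0,"ay": 0,"az": 0,"jaw": -1}
    - {"x": 0,"y": 0,"z": 0.012,"ax": 0,"ay": 0,"az": 0,"jaw": -1}
    - {"x": 0,"y": 0,"z": 0.014,"ax": 0,"ay": 0,"az": 0,"jaw": -1}
    - {"x": 0,"y": 0,"z": 0.016,"ax": 0,"ay": 0,"az": 0,"jaw": -1}
    - {"x": 0,"y": 0,"z": 0.018,"ax": 0,"ay": 0,"az": 0,"jaw": -1}
    - {"x": 0,"y": 0,"z": 0.02,"ax": 0,"ay": 0,"az": 0,"jaw": -1}
    - {"x": 0,"y": 0,"z": 0.02,"ax": 0,"ay": 0,"az": 0,"jaw": -1}
    - {"x": 0,"y": 0,"z": 0.02,"ax": 0,"ay": 0,"az": 0,"jaw": -1}

```text
time: 12.95
tool_pos: [480.2, -331.3, 11.8]
tcp_rot: [-3.141, 0.0, -3.044]
contact_force: [-7.2, 1.0, 11.9]
grip_width: 0.2
finger_force: 6.7
```

send_rows:
  rows:
    - {"x": 0,"y": 0,"z": 0.003,"ax": 0,"ay": 0,"az": 0,"jaw": -1}
    - {"x": 0,"y": 0,"z": 0.006,"ax": 0,"ay": 0,"az": 0,"jaw": -1}
    - {"x": 0,"y": 0,"z": 0.009,"ax": 0,"ay": 0,"az": 0,"jaw": -1}
    - {"x": 0,"y": 0,"z": 0.011,"ax": 0,"ay": 0,"az": 0,"jaw": -1}
    - {"x": 0,"y": 0,"z": 0.011,"ax": 0,"ay": 0,"az": 0,"jaw": -1}
    - {"x": 0,"y": 0,"z": 0.011,"ax": 0,"ay": 0,"az": 0,"jaw": -1}
    - {"x": 0,"y": 0,"z": 0.011,"ax": 0,"ay": 0,"az": 0,"jaw": -1}
    - {"x": 0,"y": 0,"z": 0.011,"ax": 0,"ay": 0,"az": 0,"jaw": -1}
    - {"x": 0,"y": 0,"z": 0.011,"ax": 0,"ay": 0,"az": 0,"jaw": -1}
    - {"x": 0,"y": 0,"z": 0.011,"ax": 0,"ay": 0,"az": 0,"jaw": -1}

```text
time: 14.2
tool_pos: [480.3, -331.4, 11.4]
tcp_rot: [-3.14, 0.001, -3.044]
contact_force: [-11.4, 3.7, 25.8]
grip_width: 0.8
finger_force: 13.6
```

```bash
python3 - <<'E'
from plant import bot
from h import *
prof(bot,"wl6",350)
E
```

```text
t 14.2 tcp [ 480.3 -331.4   11.4] rot [-3.140e+00  1.000e-03 -3.044e+00] F [-11.4   3.7  25.8]
[(196, 460, 17), (199, 460, 23), (202, 460, 28), (205, 461, 30), (208, 463, 31), (211, 464, 31), (214, 466, 31), (217, 468, 30), (220, 469, 31), (223, 471, 31), (226, 470, 38), (229, 471, 40), (232, 472, 41), (235, 444, 115), (238, 444, 117), (241, 444, 118), (244, 444, 121), (247, 444, 123), (250, 444, 124), (253, 444, 127), (256, 444, 127), (259, 444, 130)]
```

The large paddle is at its stop: 26 N without further travel, near edge at about z = 40. Now I'll rise and travel to the middle bay.

send_rows:
  rows:
    - {"x": 0,"y": 0,"z": -0.1,"ax": 0,"ay": 0,"az": 0,"jaw": -1}
    - {"x": 0,"y": 0,"z": -0.25,"ax": 0,"ay": 0,"az": 0,"jaw": -1}
    - {"x": 0,"y": 0.03,"z": -0.4,"ax": 0,"ay": 0,"az": 0,"jaw": -1}
    - {"x": -0.02,"y": 0.12,"z": -0.5,"ax": 0,"ay": 0,"az": 0,"jaw": -1}
    - {"x": -0.04,"y": 0.26,"z": -0.5,"ax": 0,"ay": 0,"az": 0,"jaw": -1}
    - {"x": -0.06,"y": 0.41,"z": -0.5,"ax": 0,"ay": 0,"az": 0,"jaw": -1}
    - {"x": -0.08,"y": 0.56,"z": -0.5,"ax": 0,"ay": 0,"az": 0,"jaw": -1}
    - {"x": -0.1,"y": 0.71,"z": -0.5,"ax": 0,"ay": 0,"az": 0,"jaw": -1}
    - {"x": -0.1,"y": 0.86,"z": -0.5,"ax": 0,"ay": 0,"az": 0,"jaw": -1}
    - {"x": -0.1,"y": 1,"z": -0.5,"ax": 0,"ay": 0,"az": 0,"jaw": -1}

```text
time: 15.5
tool_pos: [480.4, -127.8, 108.2]
tcp_rot: [3.141, -0.0, -3.043]
contact_force: [0.6, -0.2, -0.7]
grip_width: 0.4
finger_force: 0.0
```

send_rows:
  rows:
    - {"x": -0.01,"y": 0.1,"z": 0,"ax": 0,"ay": 0,"az": 0,"jaw": -1}
    - {"x": -0.02,"y": 0.2,"z": 0,"ax": 0,"ay": 0,"az": 0,"jaw": -1}
    - {"x": -0.03,"y": 0.3,"z": 0,"ax": 0,"ay": 0,"az": 0,"jaw": -1}
    - {"x": -0.04,"y": 0.4,"z": 0,"ax": 0,"ay": 0,"az": 0,"jaw": -1}
    - {"x": -0.05,"y": 0.5,"z": 0,"ax": 0,"ay": 0,"az": 0,"jaw": -1}
    - {"x": -0.06,"y": 0.6,"z": 0,"ax": 0,"ay": 0,"az": 0,"jaw": -1}
    - {"x": -0.07,"y": 0.7,"z": 0,"ax": 0,"ay": 0,"az": 0,"jaw": -1}
    - {"x": -0.08,"y": 0.8,"z": 0,"ax": 0,"ay": 0,"az": 0,"jaw": -1}
    - {"x": -0.09,"y": 0.9,"z": 0,"ax": 0,"ay": 0,"az": 0,"jaw": -1}
    - {"x": -0.1,"y": 1,"z": 0,"ax": 0,"ay": 0,"az": 0,"jaw": -1}

```text
time: 16.75
tool_pos: [480.5, 72.7, 108.2]
tcp_rot: [3.141, -0.0, -3.044]
contact_force: [-0.2, 0.9, -0.8]
grip_width: 0.5
finger_force: 0.0
```

send_rows:
  rows:
    - {"x": -0.01,"y": 0.1,"z": 0,"ax": 0,"ay": 0,"az": 0,"jaw": -1}
    - {"x": -0.03,"y": 0.2,"z": 0,"ax": 0,"ay": 0,"az": 0,"jaw": -1}
    - {"x": -0.04,"y": 0.3,"z": 0,"ax": 0,"ay": 0,"az": 0,"jaw": -1}
    - {"x": -0.06,"y": 0.4,"z": 0,"ax": 0,"ay": 0,"az": 0,"jaw": -1}
    - {"x": -0.07,"y": 0.5,"z": 0,"ax": 0,"ay": 0,"az": 0,"jaw": -1}
    - {"x": -0.09,"y": 0.6,"z": 0,"ax": 0,"ay": 0,"az": 0,"jaw": -1}
    - {"x": -0.1,"y": 0.7,"z": 0,"ax": 0,"ay": 0,"az": 0,"jaw": -1}
    - {"x": -0.12,"y": 0.8,"z": 0,"ax": 0,"ay": 0,"az": 0,"jaw": -1}
    - {"x": -0.13,"y": 0.9,"z": 0,"ax": 0,"ay": 0,"az": -0.02,"jaw": -1}
    - {"x": -0.145,"y": 1,"z": 0,"ax": 0,"ay": 0,"az": -0.04,"jaw": -1}

```text
time: 18.0
tool_pos: [490.4, 274.1, 108.6]
tcp_rot: [3.142, -0.0, -3.001]
contact_force: [0.3, 0.2, -0.8]
grip_width: 0.4
finger_force: 0.0
```

```bash
python3 - <<'E'
from plant import bot
from h import *
o,p,d,cm=look(bot,"wm1")
C=np.array([485,329,50]);c=cm["R"]@C+cm["t"];f=200/np.tan(np.radians(cm["vertical_fov"]/2));u,v=int(f*c[0]/c[2]+cm["cx"]),int(f*c[1]/c[2]+cm["cy"]);print(u,v)
paddle(o,p,cm,(max(u-75,0),v-60,min(u+75,640),min(v+10,232)),.136)
E
```

```text
t 18.0 tcp [490.4 274.1 108.6] rot [ 3.142 -0.    -3.001] F [ 0.3  0.2 -0.8]
395 200
blob [ 361  189   77   21 1585] local ext [516.24536308 233.64161413] [532.50505311 291.40082243] width 57.759208304036974 press [485.79321525 331.44611061]
shift tool xyz/0.2m to z=60: [-0.017  0.287  0.243]
```

View pics/wm1.png

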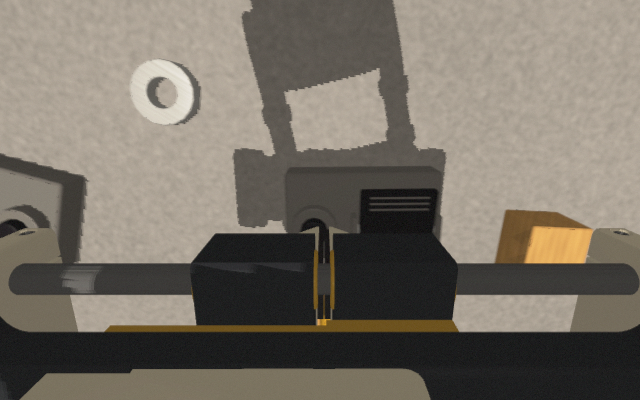

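The wrist view shows the middle paddle's raised half at (399,205), the key at (315,225) and the carton clear at right. I'll shift over and press.

send_rows:
  rows:
    - {"x": -0.01,"y": 0.12,"z": 0,"ax": 0,"ay": 0,"az": 0,"jaw": -1}
    - {"x": -0.017,"y": 0.24,"z": 0.05,"ax": 0,"ay": 0,"az": 0,"jaw": -1}
    - {"x": -0.017,"y": 0.287,"z": 0.15,"ax": 0,"ay": 0,"az": 0,"jaw": -1}
    - {"x": -0.017,"y": 0.287,"z": 0.27,"ax": 0,"ay": 0,"az": 0,"jaw": -1}
    - {"x": -0.017,"y": 0.287,"z": 0.36,"ax": 0,"ay": 0,"az": 0,"jaw": -1}
    - {"x": -0.017,"y": 0.287,"z": 0.41,"ax": 0,"ay": 0,"az": 0,"jaw": -1}
    - {"x": -0.017,"y": 0.287,"z": 0.43,"ax": 0,"ay": 0,"az": 0,"jaw": -1}
    - {"x": -0.017,"y": 0.287,"z": 0.445,"ax": 0,"ay": 0,"az": 0,"jaw": -1}
    - {"x": -0.017,"y": 0.287,"z": 0.455,"ax": 0,"ay": 0,"az": 0,"jaw": -1}
    - {"x": -0.017,"y": 0.287,"z": 0.465,"ax": 0,"ay": 0,"az": 0,"jaw": -1}

```text
time: 19.3
tool_pos: [485.7, 330.1, 16.2]
tcp_rot: [3.141, -0.0, -3.002]
contact_force: [-3.5, -1.2, 5.1]
grip_width: 0.4
finger_force: 2.3
```

send_rows:
  rows:
    - {"x": 0,"y": 0,"z": 0.005,"ax": 0,"ay": 0,"az": 0,"jaw": -1}
    - {"x": 0,"y": 0,"z": 0.01,"ax": 0,"ay": 0,"az": 0,"jaw": -1}
    - {"x": 0,"y": 0,"z": 0.015,"ax": 0,"ay": 0,"az": 0,"jaw": -1}
    - {"x": 0,"y": 0,"z": 0.02,"ax": 0,"ay": 0,"az": 0,"jaw": -1}
    - {"x": 0,"y": 0,"z": 0.024,"ax": 0,"ay": 0,"az": 0,"jaw": -1}
    - {"x": 0,"y": 0,"z": 0.028,"ax": 0,"ay": 0,"az": 0,"jaw": -1}
    - {"x": 0,"y": 0,"z": 0.03,"ax": 0,"ay": 0,"az": 0,"jaw": -1}
    - {"x": 0,"y": 0,"z": 0.03,"ax": 0,"ay": 0,"az": 0,"jaw": -1}
    - {"x": 0,"y": 0,"z": 0.03,"ax": 0,"ay": 0,"az": 0,"jaw": -1}
    - {"x": 0,"y": 0,"z": 0.03,"ax": 0,"ay": 0,"az": 0,"jaw": -1}

```text
time: 20.55
tool_pos: [485.4, 330.2, 11.5]
tcp_rot: [3.141, 0.0, -3.002]
contact_force: [-8.4, -2.6, 17.5]
grip_width: 1.1
finger_force: 9.6
```

```bash
python3 - <<'E'
from plant import bot
from h import *
prof(bot,"wm2",350)
E
```

```text
t 20.55 tcp [485.4 330.2  11.5] rot [ 3.141  0.    -3.002] F [-8.4 -2.6 17.5]
[(196, 464, 18), (199, 465, 22), (202, 465, 27), (205, 466, 30), (208, 467, 31), (211, 469, 31), (214, 471, 31), (217, 472, 31), (220, 474, 30), (223, 475, 31), (226, 475, 37), (229, 476, 40), (232, 477, 41), (235, 449, 115), (238, 449, 116), (241, 449, 119), (244, 449, 120), (247, 449, 123), (250, 449, 125), (253, 449, 127), (256, 449, 128), (259, 449, 129)]
```

The middle paddle is at its stop, with the same height and geometry as the large one and 17.5 N. I'll give it a small extra push, then rise and go to the small bay.

send_rows:
  rows:
    - {"x": 0,"y": 0,"z": 0.006,"ax": 0,"ay": 0,"az": 0,"jaw": -1}
    - {"x": 0,"y": 0,"z": 0.006,"ax": 0,"ay": 0,"az": 0,"jaw": -1}
    - {"x": 0,"y": 0,"z": -0.1,"ax": 0,"ay": 0,"az": 0,"jaw": -1}
    - {"x": 0,"y": 0,"z": -0.28,"ax": 0,"ay": 0,"az": 0,"jaw": -1}
    - {"x": 0,"y": -0.05,"z": -0.45,"ax": 0,"ay": 0,"az": 0,"jaw": -1}
    - {"x": 0,"y": -0.2,"z": -0.5,"ax": 0,"ay": 0,"az": 0,"jaw": -1}
    - {"x": 0.01,"y": -0.38,"z": -0.5,"ax": 0,"ay": 0,"az": 0,"jaw": -1}
    - {"x": 0.02,"y": -0.57,"z": -0.5,"ax": 0,"ay": 0,"az": 0,"jaw": -1}
    - {"x": 0.03,"y": -0.76,"z": -0.5,"ax": 0,"ay": 0,"az": 0,"jaw": -1}
    - {"x": 0.04,"y": -0.95,"z": -0.5,"ax": 0,"ay": 0,"az": 0,"jaw": -1}

```text
time: 21.85
tool_pos: [504.9, 139.5, 109.6]
tcp_rot: [-3.141, 0.001, -3.002]
contact_force: [1.3, -0.9, -0.1]
grip_width: 0.4
finger_force: 0.0
```

send_rows:
  rows:
    - {"x": 0,"y": -0.1,"z": 0,"ax": 0,"ay": 0,"az": 0.03,"jaw": -1}
    - {"x": 0.01,"y": -0.2,"z": 0,"ax": 0,"ay": 0,"az": 0.06,"jaw": -1}
    - {"x": 0.01,"y": -0.3,"z": 0,"ax": 0,"ay": 0,"az": 0.09,"jaw": -1}
    - {"x": 0.02,"y": -0.4,"z": 0,"ax": 0,"ay": 0,"az": 0.12,"jaw": -1}
    - {"x": 0.02,"y": -0.5,"z": 0,"ax": 0,"ay": 0,"az": 0.15,"jaw": -1}
    - {"x": 0.03,"y": -0.6,"z": 0,"ax": 0,"ay": 0,"az": 0.18,"jaw": -1}
    - {"x": 0.03,"y": -0.7,"z": 0,"ax": 0,"ay": 0,"az": 0.21,"jaw": -1}
    - {"x": 0.03,"y": -0.8,"z": 0,"ax": 0,"ay": 0,"az": 0.24,"jaw": -1}
    - {"x": 0.03,"y": -0.88,"z": 0,"ax": 0,"ay": 0,"az": 0.27,"jaw": -1}
    - {"x": 0.03,"y": -0.88,"z": 0,"ax": 0,"ay": 0,"az": 0.27,"jaw": -1}

```text
time: 23.1
tool_pos: [523.2, -35.4, 109.5]
tcp_rot: [3.142, 0.0, 2.996]
contact_force: [-0.6, 1.1, -1.2]
grip_width: 0.6
finger_force: 0.0
```

```bash
python3 - <<'E'
from plant import bot
from h import *
o,p,d,cm=look(bot,"ws1")
C=np.array([521.8,-35,50]);c=cm["R"]@C+cm["t"];f=200/np.tan(np.radians(cm["vertical_fov"]/2));u,v=int(f*c[0]/c[2]+cm["cx"]),int(f*c[1]/c[2]+cm["cy"]);print(u,v)
paddle(o,p,cm,(max(u-75,0),v-60,min(u+75,640),min(v+10,228)),-.145)
E
```

```text
t 23.1 tcp [523.2 -35.4 109.5] rot [3.142 0.    2.996] F [-0.6  1.1 -1.2]
324 194
blob [ 287  181   77   23 1765] local ext [510.31675795  12.23284494] [527.91740839  70.83163171] width 58.598786778809114 press [520.85759895 -34.08543747]
shift tool xyz/0.2m to z=60: [0.012 0.005 0.248]
```

View pics/ws1.png

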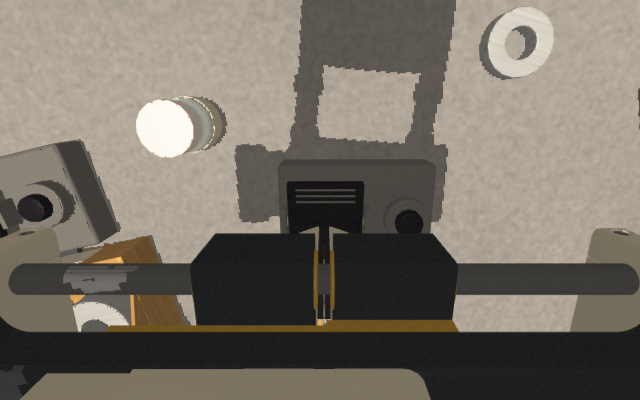

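The small paddle's raised half is under the fingers at (325,198), with the key to the right at (408,222). I'll press it the same way.

send_rows:
  rows:
    - {"x": 0.012,"y": 0.005,"z": 0.08,"ax": 0,"ay": 0,"az": 0,"jaw": -1}
    - {"x": 0.012,"y": 0.005,"z": 0.2,"ax": 0,"ay": 0,"az": 0,"jaw": -1}
    - {"x": 0.012,"y": 0.005,"z": 0.3,"ax": 0,"ay": 0,"az": 0,"jaw": -1}
    - {"x": 0.012,"y": 0.005,"z": 0.37,"ax": 0,"ay": 0,"az": 0,"jaw": -1}
    - {"x": 0.012,"y": 0.005,"z": 0.41,"ax": 0,"ay": 0,"az": 0,"jaw": -1}
    - {"x": 0.012,"y": 0.005,"z": 0.43,"ax": 0,"ay": 0,"az": 0,"jaw": -1}
    - {"x": 0.012,"y": 0.005,"z": 0.445,"ax": 0,"ay": 0,"az": 0,"jaw": -1}
    - {"x": 0.012,"y": 0.005,"z": 0.455,"ax": 0,"ay": 0,"az": 0,"jaw": -1}
    - {"x": 0.012,"y": 0.005,"z": 0.463,"ax": 0,"ay": 0,"az": 0,"jaw": -1}
    - {"x": 0.012,"y": 0.005,"z": 0.47,"ax": 0,"ay": 0,"az": 0,"jaw": -1}

```text
time: 24.4
tool_pos: [520.2, -32.9, 15.8]
tcp_rot: [3.142, -0.001, 2.998]
contact_force: [-3.0, 0.4, 4.3]
grip_width: 0.5
finger_force: 2.2
```

send_rows:
  rows:
    - {"x": 0,"y": 0,"z": 0.005,"ax": 0,"ay": 0,"az": 0,"jaw": -1}
    - {"x": 0,"y": 0,"z": 0.01,"ax": 0,"ay": 0,"az": 0,"jaw": -1}
    - {"x": 0,"y": 0,"z": 0.015,"ax": 0,"ay": 0,"az": 0,"jaw": -1}
    - {"x": 0,"y": 0,"z": 0.02,"ax": 0,"ay": 0,"az": 0,"jaw": -1}
    - {"x": 0,"y": 0,"z": 0.025,"ax": 0,"ay": 0,"az": 0,"jaw": -1}
    - {"x": 0,"y": 0,"z": 0.029,"ax": 0,"ay": 0,"az": 0,"jaw": -1}
    - {"x": 0,"y": 0,"z": 0.033,"ax": 0,"ay": 0,"az": 0,"jaw": -1}
    - {"x": 0,"y": 0,"z": 0.035,"ax": 0,"ay": 0,"az": 0,"jaw": -1}
    - {"x": 0,"y": 0,"z": 0.035,"ax": 0,"ay": 0,"az": 0,"jaw": -1}
    - {"x": 0,"y": 0,"z": 0.035,"ax": 0,"ay": 0,"az": 0,"jaw": -1}

```text
time: 25.65
tool_pos: [520.2, -32.9, 11.1]
tcp_rot: [-3.141, 0.0, 2.999]
contact_force: [-12.2, 0.9, 30.3]
grip_width: 0.3
finger_force: 15.6
```

```bash
python3 - <<'E'
from plant import bot
from h import *
prof(bot,"ws2",350)
E
```

```text
t 25.65 tcp [520.2 -32.9  11.1] rot [-3.141  0.     2.999] F [-12.2   0.9  30.3]
[(196, 504, 15), (199, 504, 20), (202, 504, 27), (205, 504, 30), (208, 506, 30), (211, 507, 31), (214, 509, 31), (217, 511, 31), (220, 512, 31), (223, 514, 31), (226, 514, 34), (229, 514, 39), (232, 515, 40), (235, 486, 115), (238, 486, 116), (241, 486, 118), (244, 486, 120), (247, 486, 122), (250, 485, 124), (253, 486, 126), (256, 486, 127), (259, 485, 129)]
```

The small paddle is at its stop (30 N). I'll rise, back off toward the robot, and check all three from the top camera.

send_rows:
  rows:
    - {"x": 0,"y": 0,"z": -0.08,"ax": 0,"ay": 0,"az": 0,"jaw": -1}
    - {"x": 0,"y": 0,"z": -0.25,"ax": 0,"ay": 0,"az": 0,"jaw": -1}
    - {"x": 0,"y": 0,"z": -0.42,"ax": 0,"ay": 0,"az": 0,"jaw": -1}
    - {"x": 0.05,"y": 0,"z": -0.6,"ax": 0,"ay": 0,"az": 0,"jaw": -1}
    - {"x": 0.15,"y": 0,"z": -0.75,"ax": 0,"ay": 0,"az": 0,"jaw": -1}
    - {"x": 0.28,"y": 0,"z": -0.85,"ax": 0,"ay": 0,"az": 0,"jaw": -1}
    - {"x": 0.42,"y": 0,"z": -0.9,"ax": 0,"ay": 0,"az": 0,"jaw": -1}
    - {"x": 0.55,"y": 0,"z": -0.9,"ax": 0,"ay": 0,"az": 0,"jaw": -1}
    - {"x": 0.65,"y": 0,"z": -0.9,"ax": 0,"ay": 0,"az": 0,"jaw": -1}
    - {"x": 0.7,"y": 0,"z": -0.9,"ax": 0,"ay": 0,"az": 0,"jaw": -1}

```text
time: 26.95
tool_pos: [381.8, -13.0, 188.9]
tcp_rot: [3.142, 0.001, 2.998]
contact_force: [-0.4, -0.7, 0.7]
grip_width: 0.4
finger_force: 0.0
```

```bash
python3 - <<'E'
from plant import bot
from h import *
p,d=bot.capture("top");cm=bot.camera_model("top");o=bot.get_obs();print(o["time"],o["tool_pos"])
f=200/np.tan(np.radians(cm["vertical_fov"]/2));v,u=np.mgrid[:400,:640]
C=np.stack([(u-cm["cx"])/f*d,(v-cm["cy"])/f*d,d],-1); W=((C-cm["t"])@np.array(cm["R"])).reshape(-1,3)
for n,x,y,a in (("large",505,-331,.096),("middle",510.6,334.8,.136),("small",545.6,-37.7,-.145)):
    L=(W[:,:2]-[x,y])@np.array([[np.cos(a),-np.sin(a)],[np.sin(a),np.cos(a)]])
    m=(abs(L[:,1])<25)&(abs(L[:,0])<29)&(W[:,2]>33)&(W[:,2]<60)
    print(n,np.polyfit(L[m,0],W[m,2],1),m.sum())
cv2.imwrite("pics/top9.png",p[:,:,::-1])
E
```

```text
27.0 [381.03316291 -12.79717961 188.80452234]
large [ 0.15390972 44.92039984] 253
middle [ 0.15415772 44.80297259] 252
small [ 0.1264791  45.70738887] 99
```

View pics/top9.png

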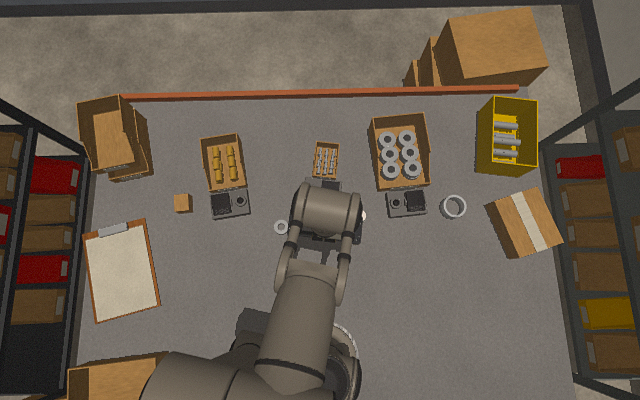

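Large and middle are rocked over: slope +0.154, where the stop should give about +0.16. Small is partly hidden by the arm, but the force and its edge height showed the stop. The loose things I can see haven't moved. Handing in.

```bash
python3 -c "
from plant import bot
print(bot.close_job())"
```

```text
the job is handed in; nothing more can be done
None
```

I pressed the large, middle and small paddles down to their stops in that order, kept off the round keys and loose things, and handed the job in at about 27 s; the small paddle's stop rests on force and edge height because the arm hid most of it in the last picture.

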